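# Start and lock the wing cap of a desiccant canister

### The job

One of the two desiccant canisters has its wing cap sitting loose on top of the rim, not started. Turn that cap back (anticlockwise seen from above) until its two lugs line up with the thread starts, the two gaps in the rim, and drop in, lower it fully down, then turn it forward (clockwise) by about 60 degrees so that both lugs lie well under the rim. Leave the other canister, whose cap is already locked, untouched, and let go of the cap.

Things in the scene. Friction and masses are not known exactly. Their poses are not given: they have to be found in the camera images.
- cap_grip (a point): Loose black wing cap (70 g): its grip point, on its axis, 11 mm below the wing's top. Wing: upright slab 46 mm long (x), 14 mm thick (y); z up. A plug under it sits in the can's bore with 3 mm of play. Lugs (undersides 45 mm below this point) rest on the rim, 34 to 54 degrees clockwise of the gaps. Aligned with them within 10 degrees, the cap drops 13 mm; if gripped, lower it that far.
- cap_lug (a point): Point on the loose cap's +x lug, 36 mm from the cap's axis, 42.5 mm below the grip point; it starts near the canister's +x gap. Two such lugs, 12 mm wide and 5 mm thick, stick out at the wing's foot along its +x and -x, to 40 mm from the axis.
- can_a: Canister with the loose cap: fixed upright aluminium drum 94 mm across, 80 mm tall; origin at its underside's centre, z up. The rim plate (80 mm up, 4 mm thick) has two gaps 60 degrees wide, centred on its +x and -x: the thread starts. Under it is a channel 9 mm high, floor 67 mm up, open clockwise from each gap to a stop about 75 degrees from the gap's middle, closed anticlockwise.
- can_b: The other canister, alike, with a like black wing cap already locked: its wing stands 13 mm lower and its lugs are under the rim. Origin: centre of its underside. To be left alone.
There are look-alikes about, which are no part of the job. Of the things that look like the part that bears cap_grip, the largest one is meant.

How it is judged:
By the outcome, as a careful person would: the job done as asked, in the order asked, and still so for the second after the job is handed in, with the robot touching nothing.
It also fails if it takes over 38 s, if anything falls off the work surface, if the arm or the gripper's body presses on something with over 40 N, if the wrist force passes 120 N, or if a joint passes its speed limit or range.

### The arm

A 6-joint arm with a two-finger parallel gripper is mounted at the origin on the work surface. World frame = base frame: x ahead of the robot, y to its left, z up, the work surface at z = 0. Lengths are in m, angles in degrees, forces in N, time in s.
With the tool pointing down it reaches from about 0.25 to 0.725 m from the base axis. Payload 9.7 kg.
Tool frame: the origin (TCP) lies at the very end of the fingers, on their centre line; the grasp point (between the pads) lies 19 mm behind it (bot.hold_point_z is the distance from the TCP to the grasp point, in m); z points along the fingers, y is the line along which they close (so a half turn about z gives the same grasp; the last joint's range is limited). The gripper opens to 85 mm and grips with 20 to 120 N. Pads are 22 mm wide; open, the fingers measure 114 mm over their backs; the gripper's body (76 mm by 85 mm) begins 54 mm behind the grasp point. The pads swing forward as they close: fully open they stand 13 mm farther back than shut.
Start: joints at [66.234, 4.979, 10.078, 95.1, 0, 90], TCP at [0.222, 0.503, 0.231] pointing down, gripper open.
Joint ranges: [-179.16, 179.16], [-48.56, 103.87], [-65.8, 70.77], [-126.05, 130.52], [-82.76, 87.17], [-180, 180]. Speed limits (degrees/s): [127.2, 127.2, 147.25, 180, 180, 180].

### API

Orientations are given as [roll, pitch, yaw] about the fixed x, y, z axes, in that order (R = Rz(yaw) Ry(pitch) Rx(roll)).
In Python, from workcell import bot gives the robot as it stands.
- The arm moves only by the tool play_rows, never from a script. Its argument "targets" is a list of rows, each an object with "grip": the closure in counts, from 0 (fully open) to 255 (shut); "linear": the shift along the world's x, y, z in cm, a list of three; "delta_rot": the turn, a rotation vector about the world's x, y, z in rad, a list of three. A call has 1 to 10 rows; each row is the pose to reach, as a shift and turn from the pose commanded when the call began; what a row does not reach only later rows make up. A row lasts 1/10 s, in which the tool goes at most 50 mm and 8.59 degrees, less where a joint would pass 70% of its speed; a pose out of reach is approached as far as the arm can. A call with a gripper value outside its range is refused whole. The fingers move at their own pace and stop on an object; "force" is the grip in N (left out, the last holds). Time passes only in rows, so rows that repeat a pose let the fingers close. It gives the time, the measured TCP pose, the force, the opening and the grip force at its end, in the units of the state.
- bot.get_obs(): the state, without advancing time (a new reading comes with each control period).
- bot.camera(name): name is "scene" or "top"; returns a dict with "color" (384x512x3 uint8, red, green, blue), "range_z" (384x512 float32, m along the optical axis (not along the pixel's ray), 0 where there is no reading), "fov_y" (degrees; the focal length in pixels is half the picture's height over the tangent of half this angle, whatever the lens; pixels are square), "cx", "cy" (the principal point, pixels), "world_to_cam" (4x4, takes a point from world to camera coordinates). Camera axes: x right, y up, looking along -z (the intrinsics and any distortion apply to the point x, -y, -z); pixel columns grow to the right and rows downward; lengths in m; the calibration is good to about 2 mm. A picture is of the moment at which its call begins.
- bot.job_done(): hands the job in; it is judged then, once.
Trained networks look in a picture, given as the dict that the camera call returned (one of the last four; its "shot" number tells which), for a name from the list of things; names that differ only in an ending like _2 or _b are one class to them, and where a whole thing is asked for, a point or a joint stands for the part that bears it (a point fixed in the world has none). Each returns a list of dicts, best first, with "conf" (0 to 1); they miss things now and then, are a little off and sometimes report something else, mostly with a low value. They report only what shows in the picture. A call takes as long as a camera call. They do not tell look-alikes from the thing itself.
- bot.search_frame(picture, target): "box" ([left, top, right, bottom] in pixels, round what is visible of it).
- bot.trace(picture, target): "pixels" (384x512 bool, what is visible of it) and "box" ([left, top, right, bottom] in pixels, round what is visible of it).
- bot.pinpoint(picture, target): "pixel" ([column, row] in pixels: a listed point, or the origin of a listed thing).
The state is a dict: "time": time; "q": joint angles; "qd": joint speeds; "joint_efforts": joint torques, N m; "ee_pos": TCP position; "tcp_rot": TCP orientation; "wrist_force": force on the tool from outside, world axes, zero at the start; "torque": the same for the moment, N m; "opening": finger opening in m; "grasp_force": force on a finger pad.
Only numpy, scipy, OpenCV 4.12 (cv2) and the standard library are available. Lean on these libraries where they do the work, as an engineer would, in place of code of your own. Each camera call takes 0.05 s, during which the arm holds its last target. There are 200 camera calls.

## Working session

There is one attempt and no reset: what is moved stays moved. The work goes in short steps, Python scripts to look and compute and a tool call to move; the robot and the scene stay as the last step left them, time stands still between calls to the robot, and variables do not carry over. Pictures are saved under pics/ and viewed, at most 10 in all, crops included, and the job is handed in when it is done.

Besides the shell and the picture viewer there is one more tool, called after "Call:" as name(argument=value, ...) on one line, values as JSON. play_rows: Moves the arm, as the interface text tells. Its arguments: {"type":"object","properties":{"targets":{"type":"array","items":{"type":"object","properties":{"grip":{"type":"number"},"linear":{"type":"array","items":{"type":"number"}},"delta_rot":{"type":"array","items":{"type":"number"}}}}},"force":{"type":"number"}},"required":["targets"]}

```bash
mkdir -p pics
cat > h.py <<'E'
import numpy as np, cv2
from workcell import bot
def cloud(p):
    h,w=p["range_z"].shape; f=h/2/np.tan(np.radians(p["fov_y"]/2))
    v,u=np.mgrid[:h,:w]; d=p["range_z"]
    c=np.stack([(u-p["cx"])/f*d,-(v-p["cy"])/f*d,-d,np.ones_like(d)],-1)
    W=c@np.linalg.inv(p["world_to_cam"]).T
    W[d==0]=np.nan
    return W[...,:3]
E
python3 - <<'E'
from h import *
print(bot.get_obs())
ims=[]
for n in("top","scene"):
    p=bot.camera(n); W=cloud(p); ims.append(p["color"]); print(n,[k for k in p], p["fov_y"])
    np.savez(f"{n}.npz",W=W,c=p["color"])
    for t in("cap_grip","cap_lug","can_a"):
        for r in bot.pinpoint(p,t)[:4]:
            u,v=np.round(r["pixel"]).astype(int); print(t,r["conf"],u,v,W[v,u].round(4))
    for t in("cap_grip","can_a"):
        for r in bot.trace(p,t)[:5]:
            q=W[r["pixels"]]; print("tr",t,r["conf"],r["box"],np.nanmedian(q,0).round(3),np.nanmax(q,0).round(3),np.nanmin(q,0).round(3))
    cv2.imwrite(f"pics/{n}0.png",cv2.resize(p["color"][...,::-1],(800,600)))
E
```

```text
{'time': 0.0, 'q': array([ 6.62352373e+01,  5.01496055e+00,  1.00321892e+01,  9.50993803e+01,
       -7.71761977e-05,  8.99983830e+01]), 'qd': array([-0.01883399,  0.05418743, -0.00335135,  0.00358021, -0.03567093,
       -0.02699269]), 'joint_efforts': array([ 1.36825511e-03, -5.20382881e+01,  4.64807868e+01,  1.59941782e-02,
        8.52595008e-05, -3.45691689e-06]), 'ee_pos': array([0.22154519, 0.50314709, 0.23052575]), 'tcp_rot': array([-1.79917848e+02,  7.48575827e-05,  1.56236854e+02]), 'wrist_force': array([ 0.50202938, -0.39211329,  0.09467158]), 'torque': array([0.01960486, 0.00046814, 0.00815303]), 'grasp_force': 0.0, 'opening': 0.08561382381063858}
top ['color', 'range_z', 'fov_y', 'cx', 'cy', 'world_to_cam', 'shot'] 44.595068012776515
cap_grip 0.87 143 252 [0.439  0.1907 0.0532]
cap_grip 0.67 143 124 [0.6916 0.1969 0.0468]
cap_grip 0.65 163 184 [0.5693 0.1408 0.1334]
cap_lug 0.74 178 170 [0.5989 0.1218 0.0784]
cap_lug 0.7 147 112 [0.7245 0.1986 0.0017]
cap_lug 0.66 156 265 [ 0.4069  0.1745 -0.0006]
can_a 0.83 175 187 [0.5661 0.1263 0.0831]
tr cap_grip 0.88 [136.0, 118.0, 
[... 679 characters left out ...]
9 0.1351]
cap_grip 0.53 296 142 [0.4369 0.1871 0.0491]
cap_lug 0.64 386 224 [0.7115 0.2    0.0168]
cap_lug 0.59 323 181 [0.5976 0.1247 0.0872]
cap_lug 0.54 290 149 [0.4264 0.1795 0.025 ]
can_a 0.93 185 271 [ 0.6124 -0.1921  0.0616]
can_a 0.69 319 195 [0.5988 0.1175 0.0533]
tr cap_grip 0.79 [307.5, 136.4, 330.8, 181.2] [0.574 0.138 0.089] [0.598 0.284 0.141] [ 0.436  0.119 -0.001]
tr cap_grip 0.65 [372.3, 198.7, 385.2, 228.2] [0.691 0.198 0.025] [0.717 0.237 0.057] [0.648 0.187 0.   ]
tr cap_grip 0.54 [285.5, 138.0, 304.4, 159.2] [0.44  0.185 0.027] [0.458 0.212 0.056] [0.397 0.172 0.001]
tr can_a 0.79 [291.4, 151.9, 347.1, 218.8] [0.587 0.124 0.054] [0.623 0.263 0.122] [ 0.448  0.09  -0.001]
```

Run:
```python
from h import *
out=[]
for n,(x,y) in dict(top=(168,187),scene=(318,175)).items():
    z=np.load(n+".npz"); W=z["W"]; c=z["c"]
    out.append(cv2.resize(c[y-40:y+40,x-40:x+40,::-1],(400,400),interpolation=cv2.INTER_CUBIC))
    r=np.hypot(W[...,0]-.565,W[...,1]-.14)
    m=(r<.05)&(W[...,2]>.126)&(W[...,2]<.145); q=W[m]
    print(n,"wing",m.sum(),q.mean(0).round(4),np.median(q[:,2]),cv2.minAreaRect((q[:,:2]*1000).astype(np.float32)), )
    d=q[:,:2]-q[:,:2].mean(0); v=np.linalg.svd(d,full_matrices=False)[2][0]; print(np.degrees(np.arctan2(v[1],v[0])))
    m=(r<.065)&(W[...,2]>.074)&(W[...,2]<.090); q=W[m]; print("rim",m.sum(),cv2.minEnclosingCircle((q[:,:2]*1000).astype(np.float32)), np.median(q[:,2]))
    h,e=np.histogram(q[:,2],bins=np.arange(.074,.091,.001));print(h)
cv2.imwrite("pics/crop.png",np.hstack(out))
z=np.load("top.npz");cv2.imwrite("pics/top1.png",cv2.resize(z["c"][...,::-1],(800,600)))
```

```text
top wing 208 [0.5638 0.1469 0.1345] 0.1347710622886515 ((563.859375, 147.3996124267578), (14.400430679321289, 45.55213165283203), 50.24209976196289)
140.01732523452208
rim 1214 ((563.9509887695312, 147.50271606445312), 46.99507141113281) 0.07974940688679671
[ 10  18  58 152 207 218 150  82  57  56  69  69  41  15  10   2]
scene wing 134 [0.5679 0.144  0.136 ] 0.13692328955437005 ((564.6237182617188, 147.8077392578125), (13.5690336227417, 45.44744873046875), 49.526920318603516)
-39.80993233172557
rim 936 ((563.7694702148438, 148.0941162109375), 48.55270767211914) 0.08172402086675351
[ 20  25  36  29  39  54 130 187 141  56  20  22  54  68  45  10]
```

View pics/crop.png

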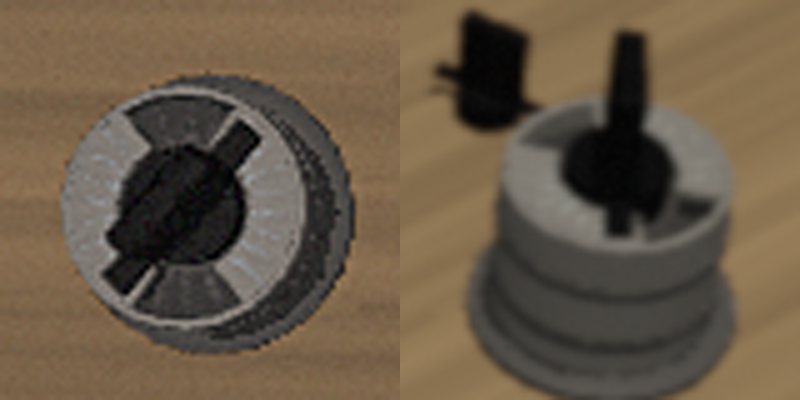

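View pics/top0.png

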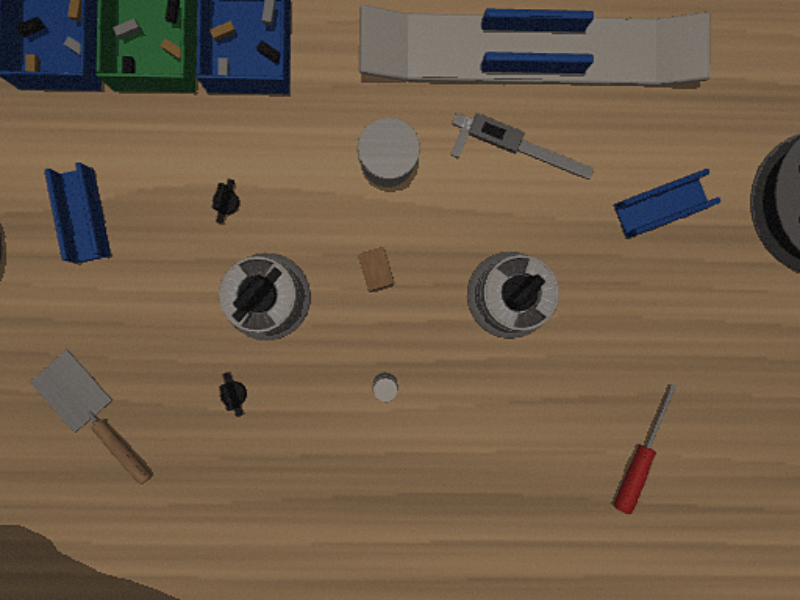

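Run:
```python
from h import *
for n in("top","scene"):
    z=np.load(n+".npz"); W=z["W"]; g=z["c"].mean(-1)
    c=np.array([.564,.1475]); d=W[...,:2]-c; r=np.hypot(d[...,0],d[...,1]); a=np.degrees(np.arctan2(d[...,1],d[...,0]))
    R=np.isfinite(r)&(r>.030)&(r<.041)&(W[...,2]<.095)
    for s in range(-180,180,6):
        m=R&(a>=s)&(a<s+6)
        if m.sum(): print((s+3,round(float(np.median(W[m][:,2])),3),int(g[m].mean())),end=" ")
    print()
o=np.array([0.2215,.5031])
```

```text
(-177, 0.066, 60) (-171, 0.066, 56) (-165, 0.066, 60) (-159, 0.067, 61) (-153, 0.067, 51) (-147, 0.078, 117) (-141, 0.079, 125) (-135, 0.079, 129) (-129, 0.079, 124) (-123, 0.078, 122) (-117, 0.08, 127) (-111, 0.079, 123) (-105, 0.079, 129) (-99, 0.079, 124) (-93, 0.08, 129) (-87, 0.079, 124) (-81, 0.08, 127) (-75, 0.079, 124) (-69, 0.079, 124) (-63, 0.078, 126) (-57, 0.078, 124) (-51, 0.08, 93) (-45, 0.084, 34) (-39, 0.084, 33) (-33, 0.083, 48) (-27, 0.079, 117) (-21, 0.066, 66) (-15, 0.066, 60) (-9, 0.066, 54) (-3, 0.067, 59) (3, 0.065, 56) (9, 0.067, 57) (15, 0.066, 58) (21, 0.066, 58) (27, 0.066, 55) (33, 0.077, 80) (39, 0.08, 124) (45, 0.08, 124) (51, 0.08, 116) (57, 0.079, 123) (63, 0.079, 120) (69, 0.078, 115) (75, 0.079, 115) (81, 0.079, 114) (87, 0.079, 124) (93, 0.078, 123) (99, 0.079, 123) (105, 0.08, 124) (111, 0.08, 125) (117, 0.079, 127) (123, 0.08, 120) (129, 0.081, 91) (135, 0.083, 35) (141, 0.083, 36) (147, 0.083, 31) (153, 0.078, 84) (159, 0.067, 49) (165, 0.066, 61) (171, 0.065, 56) (177, 0.066, 58) 
(-177, 0.068, 86) (-171, 0.067, 90) (-147, 0.081, 116) (-141, 0.082, 120) (-135, 0.082, 123) (-129, 0.081, 123) (-123, 0.082, 125) (-117, 0.082, 124) (-111, 0.082, 124) (-105, 0.083, 124) (-99, 0.082, 125) (-93, 0.082, 126) (-87, 0.081, 125) (-81, 0.082, 125) (-75, 0.082, 128) (-69, 0.081, 123) (-63, 0.081, 125) (-57, 0.081, 123) (-51, 0.083, 112) (-45, 0.086, 49) (-39, 0.086, 33) (-33, 0.086, 35) (-27, 0.082, 86) (-15, 0.07, 93) (-9, 0.068, 89) (3, 0.069, 79) (9, 0.068, 77) (15, 0.069, 73) (21, 0.069, 79) (27, 0.069, 57) (33, 0.073, 59) (39, 0.075, 72) (45, 0.081, 124) (51, 0.081, 128) (57, 0.081, 125) (63, 0.082, 127) (69, 0.082, 124) (75, 0.082, 123) (81, 0.081, 125) (87, 0.082, 107) (93, 0.082, 124) (99, 0.034, 84) (105, 0.082, 118) (111, 0.081, 121) (117, 0.082, 100) (153, 0.08, 87) (159, 0.069, 45) (165, 0.069, 51) (171, 0.07, 52) (177, 0.068, 60)
```

Call:
play_rows(targets=[{"grip":0,"linear":[34.2,-35.6,-4.0],"delta_rot":[0,0,-0.28]},{"grip":0,"linear":[34.2,-35.6,-4.0],"delta_rot":[0,0,-0.28]},{"grip":0,"linear":[34.2,-35.6,-4.0],"delta_rot":[0,0,-0.28]},{"grip":0,"linear":[34.2,-35.6,-4.0],"delta_rot":[0,0,-0.28]},{"grip":0,"linear":[34.2,-35.6,-4.0],"delta_rot":[0,0,-0.28]},{"grip":0,"linear":[34.2,-35.6,-4.0],"delta_rot":[0,0,-0.28]},{"grip":0,"linear":[34.2,-35.6,-4.0],"delta_rot":[0,0,-0.28]},{"grip":0,"linear":[34.2,-35.6,-4.0],"delta_rot":[0,0,-0.28]},{"grip":0,"linear":[34.2,-35.6,-4.0],"delta_rot":[0,0,-0.28]},{"grip":0,"linear":[34.2,-35.6,-4.0],"delta_rot":[0,0,-0.28]}])

```text
time: 1.6
ee_pos: [0.565, 0.1453, 0.1912]
tcp_rot: [180.0, 0.0, 140.2]
wrist_force: [0.2, 0.8, -0.1]
opening: 0.0855
grasp_force: 0.0
```

Call:
play_rows(targets=[{"grip":0,"linear":[0,0,0],"delta_rot":[0,0,0]},{"grip":0,"linear":[0,0,0],"delta_rot":[0,0,0]},{"grip":0,"linear":[0,0,0],"delta_rot":[0,0,0]}])

```text
time: 1.9
ee_pos: [0.5632, 0.148, 0.1915]
tcp_rot: [180.0, -0.0, 140.2]
wrist_force: [0.2, 1.1, 0.7]
opening: 0.0854
grasp_force: 0.0
```

Call:
play_rows(force=30, targets=[{"grip":0,"linear":[0,0,-3.0],"delta_rot":[0,0,0]},{"grip":0,"linear":[0,0,-6.0],"delta_rot":[0,0,0]},{"grip":0,"linear":[0,0,-8.5],"delta_rot":[0,0,0]},{"grip":120,"linear":[0,0,-8.5],"delta_rot":[0,0,0]},{"grip":160,"linear":[0,0,-8.5],"delta_rot":[0,0,0]},{"grip":255,"linear":[0,0,-8.5],"delta_rot":[0,0,0]},{"grip":255,"linear":[0,0,-8.5],"delta_rot":[0,0,0]},{"grip":255,"linear":[0,0,-8.5],"delta_rot":[0,0,0]},{"grip":255,"linear":[0,0,-8.5],"delta_rot":[0,0,0]},{"grip":255,"linear":[0,0,-8.5],"delta_rot":[0,0,0]}])

```text
time: 2.9
ee_pos: [0.5642, 0.1476, 0.1075]
tcp_rot: [179.9, 0.1, 140.2]
wrist_force: [-1.1, 1.1, 5.9]
opening: 0.0135
grasp_force: 36.0
```

Call:
play_rows(targets=[{"grip":255,"linear":[0,0,0],"delta_rot":[0,0,0]},{"grip":255,"linear":[0,0,0],"delta_rot":[0,0,0]},{"grip":255,"linear":[0,0,0],"delta_rot":[0,0,0]}])

```text
time: 3.2
ee_pos: [0.5642, 0.1475, 0.1075]
tcp_rot: [179.9, 0.0, 140.2]
wrist_force: [-0.6, 0.5, 6.3]
opening: 0.0131
grasp_force: 36.0
```

Call:
play_rows(targets=[{"grip":255,"linear":[0,0,0.1],"delta_rot":[0,0,0.08]},{"grip":255,"linear":[0,0,0.1],"delta_rot":[0,0,0.16]},{"grip":255,"linear":[0,0,0.1],"delta_rot":[0,0,0.25]},{"grip":255,"linear":[0,0,0.1],"delta_rot":[0,0,0.34]},{"grip":255,"linear":[0,0,0.1],"delta_rot":[0,0,0.43]},{"grip":255,"linear":[0,0,0.1],"delta_rot":[0,0,0.52]},{"grip":255,"linear":[0,0,0.1],"delta_rot":[0,0,0.61]},{"grip":255,"linear":[0,0,0.1],"delta_rot":[0,0,0.7]},{"grip":255,"linear":[0,0,0.1],"delta_rot":[0,0,0.76]},{"grip":255,"linear":[0,0,0.1],"delta_rot":[0,0,0.76]}])

```text
time: 4.2
ee_pos: [0.5637, 0.1475, 0.1075]
tcp_rot: [180.0, 0.0, -176.2]
wrist_force: [1.2, 2.1, 0.5]
opening: 0.0133
grasp_force: 35.3
```

Call:
play_rows(targets=[{"grip":255,"linear":[0,0,0],"delta_rot":[0,0,0]},{"grip":255,"linear":[0,0,0],"delta_rot":[0,0,0]}])

```text
time: 4.4
ee_pos: [0.5637, 0.1475, 0.1074]
tcp_rot: [180.0, 0.0, -176.3]
wrist_force: [0.8, 2.2, 0.9]
opening: 0.0136
grasp_force: 35.4
```

Run:
```python
from h import *
o=[]
for n in("top","scene"):
    p=bot.camera(n); W=cloud(p); x,y=dict(top=(168,187),scene=(318,175))[n]
    o.append(cv2.resize(p["color"][y-40:y+40,x-40:x+40,::-1],(400,400),interpolation=cv2.INTER_CUBIC))
cv2.imwrite("pics/c2.png",np.hstack(o)); s=bot.get_obs(); print(s["q"],s["torque"],s["wrist_force"])
```

```text
[1.46545569e+01 8.75535676e+00 5.33287856e-01 8.17574508e+01
 1.02942057e-02 1.09658707e+01] [ 0.42218972 -0.0593569  -0.01334534] [0.27088096 1.93358197 2.35450964]
```

View pics/c2.png

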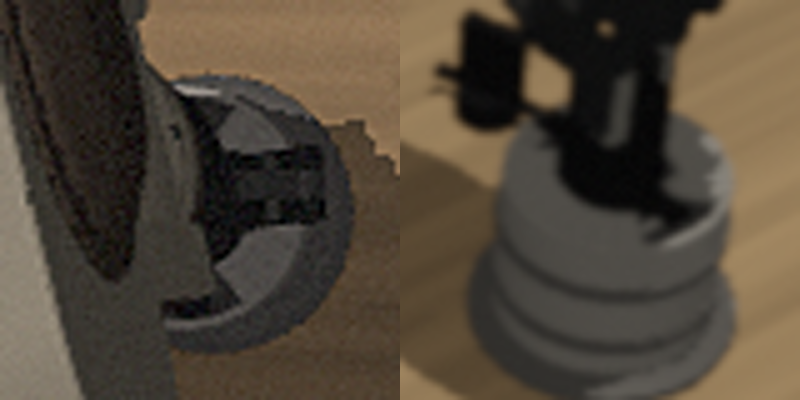

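The scene crop shows the lug (about 680,210) over the right-hand gap; the top view is mostly blocked by the arm. I'll lower it next.

Call:
play_rows(targets=[{"grip":255,"linear":[0,0,-0.3],"delta_rot":[0,0,0]},{"grip":255,"linear":[0,0,-0.6],"delta_rot":[0,0,0]},{"grip":255,"linear":[0,0,-0.9],"delta_rot":[0,0,0]},{"grip":255,"linear":[0,0,-1.2],"delta_rot":[0,0,0]},{"grip":255,"linear":[0,0,-1.35],"delta_rot":[0,0,0]},{"grip":255,"linear":[0,0,-1.35],"delta_rot":[0,0,0]},{"grip":255,"linear":[0,0,-1.35],"delta_rot":[0,0,0]}])

```text
time: 5.2
ee_pos: [0.5635, 0.1471, 0.0945]
tcp_rot: [-180.0, 0.0, -176.3]
wrist_force: [-2.2, 0.4, 8.2]
opening: 0.0138
grasp_force: 36.4
```

Call:
play_rows(targets=[{"grip":255,"linear":[0,0,0.1],"delta_rot":[0,0,-0.09]},{"grip":255,"linear":[0,0,0.1],"delta_rot":[0,0,-0.19]},{"grip":255,"linear":[0,0,0.1],"delta_rot":[0,0,-0.3]},{"grip":255,"linear":[0,0,0.1],"delta_rot":[0,0,-0.41]},{"grip":255,"linear":[0,0,0.1],"delta_rot":[0,0,-0.52]},{"grip":255,"linear":[0,0,0.1],"delta_rot":[0,0,-0.63]},{"grip":255,"linear":[0,0,0.1],"delta_rot":[0,0,-0.74]},{"grip":255,"linear":[0,0,0.1],"delta_rot":[0,0,-0.85]},{"grip":255,"linear":[0,0,0.1],"delta_rot":[0,0,-0.96]},{"grip":255,"linear":[0,0,0.1],"delta_rot":[0,0,-1.05]}])

```text
time: 6.2
ee_pos: [0.5633, 0.1468, 0.0945]
tcp_rot: [-179.9, 0.0, 123.3]
wrist_force: [0.2, -0.6, 2.4]
opening: 0.0133
grasp_force: 35.6
```

Call:
play_rows(targets=[{"grip":255,"linear":[0,0,0],"delta_rot":[0,0,0]},{"grip":255,"linear":[0,0,0],"delta_rot":[0,0,0]},{"grip":255,"linear":[0,0,0],"delta_rot":[0,0,0]}])

```text
time: 6.5
ee_pos: [0.5634, 0.147, 0.0945]
tcp_rot: [-179.9, 0.0, 123.7]
wrist_force: [-0.6, -1.1, 1.4]
opening: 0.0135
grasp_force: 35.5
```

Call:
play_rows(targets=[{"grip":200,"linear":[0,0,0],"delta_rot":[0,0,0]},{"grip":120,"linear":[0,0,0],"delta_rot":[0,0,0]},{"grip":50,"linear":[0,0,0],"delta_rot":[0,0,0]},{"grip":50,"linear":[0,0,0],"delta_rot":[0,0,0]},{"grip":50,"linear":[0,0,0],"delta_rot":[0,0,0]},{"grip":50,"linear":[0,0,2],"delta_rot":[0,0,0]},{"grip":50,"linear":[0,0,5],"delta_rot":[0,0,0]},{"grip":50,"linear":[0,0,9],"delta_rot":[0,0,0]},{"grip":50,"linear":[0,0,12],"delta_rot":[0,0,0]},{"grip":50,"linear":[0,0,12],"delta_rot":[0,0,0]}])

```text
time: 7.5
ee_pos: [0.565, 0.1477, 0.2197]
tcp_rot: [179.6, 0.1, 123.6]
wrist_force: [0.0, -0.4, -0.1]
opening: 0.0686
grasp_force: 0.0
```

Call:
play_rows(targets=[{"grip":50,"linear":[-22,15,2],"delta_rot":[0,0,0]},{"grip":50,"linear":[-22,15,2],"delta_rot":[0,0,0]},{"grip":50,"linear":[-22,15,2],"delta_rot":[0,0,0]},{"grip":50,"linear":[-22,15,2],"delta_rot":[0,0,0]},{"grip":50,"linear":[-22,15,2],"delta_rot":[0,0,0]},{"grip":50,"linear":[-22,15,2],"delta_rot":[0,0,0]},{"grip":50,"linear":[-22,15,2],"delta_rot":[0,0,0]},{"grip":50,"linear":[-22,15,2],"delta_rot":[0,0,0]},{"grip":50,"linear":[-22,15,2],"delta_rot":[0,0,0]}])

```text
time: 8.4
ee_pos: [0.3444, 0.2969, 0.2343]
tcp_rot: [-180.0, 0.0, 123.5]
wrist_force: [-0.3, 0.4, -0.4]
opening: 0.0686
grasp_force: 0.0
```

Run:
```python
from h import *
o=[]
for n in("top","scene"):
    p=bot.camera(n); W=cloud(p); x,y=dict(top=(168,187),scene=(318,175))[n]
    o.append(cv2.resize(p["color"][y-40:y+40,x-40:x+40,::-1],(400,400),interpolation=cv2.INTER_CUBIC))
    r=np.hypot(W[...,0]-.564,W[...,1]-.1475); q=W[(r<.045)&(W[...,2]>.112)&(W[...,2]<.145)]
    print(n,len(q),np.median(q[:,2]),cv2.minAreaRect((q[:,:2]*1000).astype(np.float32)))
    v=np.linalg.svd(q[:,:2]-q[:,:2].mean(0),full_matrices=False)[2][0]; print(np.degrees(np.arctan2(v[1],v[0])))
cv2.imwrite("pics/c3.png",np.hstack(o)); s=bot.get_obs(); print(s["time"],s["ee_pos"],s["wrist_force"])
```

```text
top 203 0.12164750684689585 ((562.6616821289062, 146.27012634277344), (14.45170783996582, 45.5688362121582), 35.034080505371094)
123.96893501798687
scene 147 0.12370126643854262 ((563.4185791015625, 146.25588989257812), (14.15141773223877, 47.3985481262207), 34.986480712890625)
-56.73238502259373
8.5 [0.34443401 0.29675254 0.23434735] [-0.25655132  0.8838898   0.24163441]
```

View pics/c3.png

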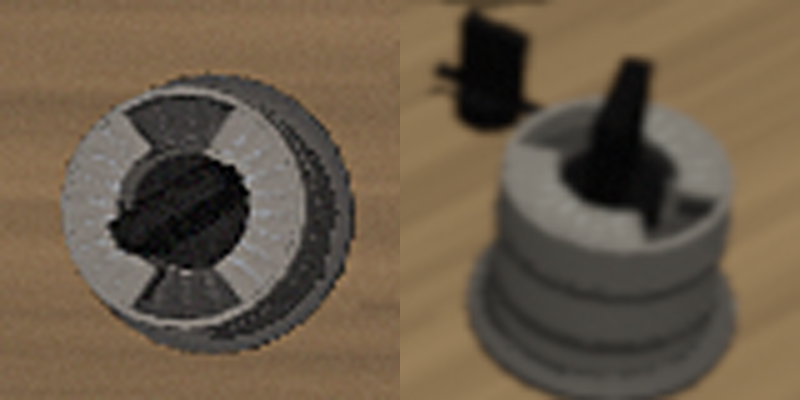

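The wing now stands at about −56.5° (gap middle about +3.5°), 13 mm lower than before. Both lugs are out of sight under the rim, and both gaps are empty.

```bash
python3 -c "
from workcell import bot
print(bot.job_done())"
```

```text
the job is handed in; nothing more can be done
None
```

The loose cap was turned back to the gaps, lowered 13 mm, locked about 60° clockwise and released; the other canister was not touched, and the job was handed in at about 8.5 s.

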